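# Clamp a valve block with the eccentric lever

### The arm

A 6-joint arm with a two-finger parallel gripper is mounted at the origin on the work surface. World frame = base frame: x ahead of the robot, y to its left, z up, the work surface at z = 0. Lengths are in m, angles in degrees, forces in N, time in s.
With the tool pointing down it reaches from about 0.4 to 0.825 m from the base axis. Payload 7 kg.
Tool frame: the origin (TCP) lies midway between the tips of the shut fingers; the grasp point (between the pads) lies 19 mm behind it; z points along the fingers, y is the line along which they close (so a half turn about z gives the same grasp; the last joint's range is limited). The gripper opens to 88 mm and grips with 3 to 60 N. Pads are 19 mm wide; open, the fingers measure 130 mm over their backs; the gripper's body (78 mm by 193 mm) begins 47 mm behind the grasp point.
Start: joints at [-57.978, 20.546, 0.682, 0, -70.136, -16.507], TCP at [0.181, -0.65, 0.227] pointing down, gripper open.
Joint ranges: [-176.03, 176.03], [-82.01, 121.73], [-58.28, 71.71], [-173.87, 95.51], [-174.79, -0.11], [-173.66, 173.66]. Speed limits (degrees/s): [136.94, 136.94, 172.46, 180, 180, 180].

### API

Orientations are given as [roll, pitch, yaw] about the fixed x, y, z axes, in that order (R = Rz(yaw) Ry(pitch) Rx(roll)).
In Python, from plant import r, eyes, workorder gives the robot as it stands.
- The arm moves only by the tool step_arm, never from a script. Its argument "plan" is a list of rows, each a list of 5 numbers: the shift along the tool's x, y, z each as a share of 25 cm, from -1 to 1, then the turn about the tool's z as a share of 60 degrees, from -1 to 1, then the finger opening in mm, from 0 to 87.6. In form: [[x, y, z, turn, jaw], ...]. A call has 1 to 12 rows; each row is the pose to reach, as a shift and turn from the pose commanded when the call began, along the tool's axes at that moment; what a row does not reach only later rows make up. A row lasts 1/12 s, in which the tool goes at most 41.7 mm and 7.16 degrees, less where a joint would pass 70% of its speed; a pose out of reach is approached as far as the arm can. A call with a number of a shift or a turn outside -1 to 1 is refused whole. A call with a gripper value outside its range is refused whole. The fingers move at their own pace and stop on an object; "newtons" is the grip in N (left out, the last holds). Time passes only in rows, so rows that repeat a pose let the fingers close. It gives the time, the measured TCP pose, the force, the opening and the grip force at its end, in the units of the state.
- r.get_state(): the state, without advancing time (a new reading comes with each control period).
- eyes.capture(name): name is "scene" or "side" or "wrist"; returns the picture (384x512x3 uint8, red, green, blue); there is no depth.
- eyes.camera_model(name): a dict with "fov_y" (degrees; the focal length in pixels is half the picture's height over the tangent of half this angle, whatever the lens; pixels are square), "cx", "cy" (the principal point, pixels), "world_to_cam" (4x4, takes a point from world to camera coordinates); the wrist camera has in their place "hand_eye" (4x4, takes a point from camera to tool coordinates, whose origin is the TCP and whose axes are the flange's). Camera axes: x right, y up, looking along -z (the intrinsics and any distortion apply to the point x, -y, -z); pixel columns grow to the right and rows downward; lengths in m; the calibration is good to about 2 mm. A picture is of the moment at which its call begins: read the wrist's pose just before it. camera_model takes no time and is no camera call.
- workorder.close_job(): hands the job in; it is judged then, once.
The state is a dict: "time_s": time; "joints": joint angles; "qd": joint speeds; "joint_torque": joint torques, N m; "tcp_pos": TCP position; "eef_rot": TCP orientation; "contact_force": force on the tool from outside, world axes, zero at the start; "moment": the same for the moment, N m; "gripper_width": finger opening in m; "gripper_force": force on a finger pad.
Only numpy, scipy, OpenCV 4.12 (cv2) and the standard library are available. Lean on these libraries where they do the work, as an engineer would, in place of code of your own. Each camera call takes 0.05 s, during which the arm holds its last target. There are 200 camera calls.

### The job

Pick up the aluminium valve block and set it flat in the clamping fixture, pushed into the corner so that its long side lies along the rubber cushion of the fence and its end against the end stop. Then swing the orange lever counter-clockwise until its eccentric lobe bears on the block and clamps it with about 12 newtons (never more than 25, the casting is thin), and let go, leaving it clamped. Leave the loose tools and the tub where they are.

Things in the scene. Friction and masses are not known exactly. Their poses are not given: they have to be found in the camera images.
- fixture: Clamping fixture, fixed on the bench (bench top z = 0): dark steel plate 180 (x) by 150 (y) by 12 mm with a blue fence and a blue end stop. Origin: centre of the plate's underside, z up. In its frame, the fence's black rubber cushion faces -x at x = +45 mm, y = -50 to +50 mm; cushion and fence reach 34 mm above the bench. The cushion gives way 1 mm per 10 N.
- end_stop (a point): Point on the end stop's top edge. In the fixture's frame the end stop faces -y at y = +35 mm, reaches from x = +8 to +48 mm and stands up to 30 mm above the bench.
- home (a point): The block's place in the corner, on top of the plate (12 mm above the bench), at x = +23, y = 0 mm of the fixture's frame: where the centre of the block's underside is when the block is fully home, touching cushion and end stop, its x axis along the fixture's. Axes as the fixture's.
- pivot (a point): Vertical axis of the lever, at the top of the plate (12 mm above the bench), at x = -27.5, y = 0 mm of the fixture's frame. Under the lever, fixed to it, is the lobe: a steel disc 48 mm across, 14 to 34 mm above the bench, its centre 8 mm off this axis. At the start it is 8 mm or more clear of a block that is home. Lever angles are counted from the fixture's x axis.
- lever: Orange lever, turning about the pivot. Origin: on the pivot, at the plate's top; x axis towards the grip. Bar 36 to 44 mm above the bench. It starts at 1.6 to 1.8 rad and turns counter-clockwise (seen from above), at most to 4.6 rad. The lobe's setting on it varies and is not given: it meets a block at home somewhere from 2.9 to 3.9 rad; a block not home is pushed along earlier.
- knob_mid (a point): Centre (half-way up) of the lever's black round grip, 22 mm in diameter, 47 to 83 mm above the bench, 70 mm from the pivot; it spins freely on its pin. Pull at the grip, square to the lever, beyond the 0.6 N of free turning: 0.35 to 0.55 N per newton of clamping, by friction (about 5 N at 12 N). Past firm contact each 0.1 rad adds about 6 N of clamping. Let go, the lever stays and keeps clamping.
- block: The loose valve block: aluminium, 44 (x) by 70 (y) by 26 mm high with a round brass port on top; 0.2 to 0.35 kg. Origin: centre of its underside, which lies on the bench at the start; z up. It may go in either way round (half a turn makes no difference).
- port_mid (a point): Centre (half-way up) of the block's brass port, 24 mm in diameter and 30 mm high, on the block's vertical centre line: 41 mm above the block's underside; the port reaches from 26 to 56 mm above the underside. Grasp the block here.
- socket: Bystander: loose steel socket, 32 mm in diameter and 38 mm high, standing. Origin at the centre of its underside.
- tub: Bystander: loose white open tub, 76 mm across the rim and 50 mm high. Origin at the centre of its underside.
- driver: Bystander: loose screwdriver with a red handle, 180 mm long, lying on the bench. Origin about half-way along it, at the underside.
There are look-alikes about, which are no part of the job. Of the things that look like the fixture, the smaller one is meant. Leave any turquoise look-alike of the block alone.

How it is judged (in metres and radians):
On the way, in this order (a step that is already met when the one before it is completed fails the run):
1. the block lies flat in its place in the corner of the fixture, not yet clamped (x of port_mid in the frame of fixture between 0.012 and 0.027 m and y of port_mid in the frame of fixture between -0.015 and 0.004 m and z of port_mid in the frame of fixture between 0.05 and 0.0555 m and angle between the x axis of block and the x axis of fixture, either way round below 0.15 rad and contact force between lever and block below 1.5 N), for 0.2 s.
2. the lobe bears on the block with more than 6 N (contact force between lever and block above 6 N), for 0.3 s.
At the end, for the whole second after the job is handed in: The block lies flat on the plate, square to the fixture within 0.05 rad, against the cushion (its centre line no more than 1.5 mm short of home) and within 3 mm of the end stop; the let-go lever's lobe presses on it with 6 to 18 N; block and lever are at rest (x of port_mid in the frame of fixture between 0.0215 and 0.027 m and y of port_mid in the frame of fixture between -0.003 and 0.003 m and z of port_mid in the frame of fixture between 0.05 and 0.055 m and angle between the x axis of block and the x axis of fixture, either way round below 0.05 rad and contact force between lever and block between 6 and 18 N and linear speed of block below 0.01 m/s and angular speed of lever below 0.05 rad/s); the robot touches nothing.
It fails at once if the lobe presses on the block with more than 25 N (contact force between lever and block above 25 N).
It fails at once if the socket is moved by more than 20 mm (distance of socket from where it was at the start of the episode above 0.02 m).
It fails at once if the tub is moved by more than 20 mm (distance of tub from where it was at the start of the episode above 0.02 m).
It fails at once if the screwdriver is moved by more than 20 mm (distance of driver from where it was at the start of the episode above 0.02 m).
It also fails if it takes over 69 s, if anything falls off the work surface, if the arm or the gripper's body presses on something with over 40 N, if the wrist force passes 120 N, or if a joint passes its speed limit or range.

## Working session

There is one attempt and no reset: what is moved stays moved. The work goes in short steps, Python scripts to look and compute and a tool call to move; the robot and the scene stay as the last step left them, time stands still between calls to the robot, and variables do not carry over. Pictures are saved under pics/ and viewed, at most 10 in all, crops included, and the job is handed in when it is done.

Besides the shell and the picture viewer there is one more tool, called by a JSON object that holds its "api" and its "payload". step_arm: Moves the arm, as the interface text tells. Its arguments: {"type":"object","properties":{"plan":{"type":"array"},"newtons":{"type":"number"}},"required":["plan"]}

```bash
ls; mkdir -p pics; cat > h.py <<'E'
import numpy as np, cv2
from scipy.spatial.transform import Rotation as R
from plant import r, eyes, workorder
def cap(n,f=None):
    im=eyes.capture(n)
    if f: cv2.imwrite('pics/'+f,im[:,:,::-1])
    return im
E
python3 - <<'E'
from h import *
print(r.get_state())
for n in ("scene","side","wrist"): print(n,eyes.camera_model(n))
a=cap("scene");b=cap("side");
cv2.imwrite('pics/a.png',a[:,:,::-1]);cv2.imwrite('pics/b.png',b[:,:,::-1])
E
```

```text
pics
{'time_s': 0.0, 'joints': array([-5.79779315e+01,  2.05905964e+01,  6.32853172e-01, -2.03779525e-02,
       -7.01353175e+01, -1.65091276e+01]), 'qd': array([ 0.03258505, -0.03709255,  0.01708111,  0.03233882, -0.09026747,
       -0.00201105]), 'joint_torque': array([-1.21117257e-03, -5.82717526e+01,  2.93045640e+01,  6.99696332e+00,
        6.82184284e-03, -1.43486518e-04]), 'tcp_pos': array([ 0.18039892, -0.64993183,  0.22562435]), 'eef_rot': array([ 1.79905332e+02, -8.08070100e-03, -1.64493992e+02]), 'contact_force': array([ 0.70196466,  0.42444025, -0.57030406]), 'moment': array([ 0.02197062,  0.02681495, -0.00845626]), 'gripper_force': 0.0, 'gripper_width': 0.08763676725437629}
scene {'fov_y': 46.7525464371208, 'cx': 256.3480070016445, 'cy': 193.73259284019423, 'world_to_cam': array([[-0.62886987,  0.77744108,  0.01039471,  0.31474221],
       [-0.45144926, -0.37599549,  0.80921008,  0.10058611],
       [ 0.63302152,  0.50419516,  0.58742744, -1.56525949],
       [ 0.        ,  0.        ,  0.        ,  1.        ]])}
side {'fov_y': 56.000785889613695, 'cx': 251.51911463956037, 'cy': 192.68248241190778, 'world_to_cam': array([[-0.90590581, -0.42346693, -0.00322926,  0.36614135],
       [ 0.29426258, -0.63495133,  0.71431529, -0.22388948],
       [-0.30453933,  0.64615212,  0.69981657, -0.95064578],
       [ 0.        ,  0.        ,  0.        ,  1.        ]])}
wrist {'fov_y': 62.91409335424731, 'cx': 249.53379293271968, 'cy': 189.15844488518482, 'hand_eye': array([[ 8.41680049e-04,  9.59332083e-01,  2.82278668e-01,
         7.79581652e-02],
       [ 9.99999646e-01, -8.12290516e-04, -2.21141037e-04,
         5.42118487e-04],
       [ 1.71445926e-05,  2.82278754e-01, -9.59332427e-01,
        -1.57741154e-01],
       [ 0.00000000e+00,  0.00000000e+00,  0.00000000e+00,
         1.00000000e+00]])}
```

View pics/a.png

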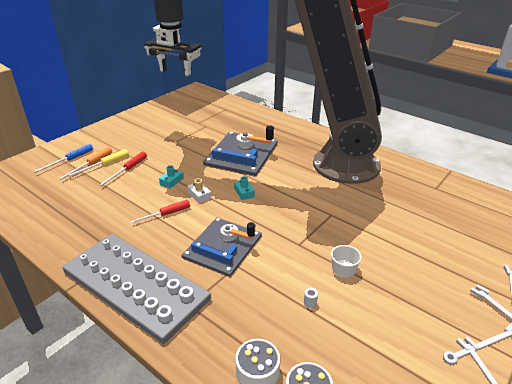

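View pics/b.png

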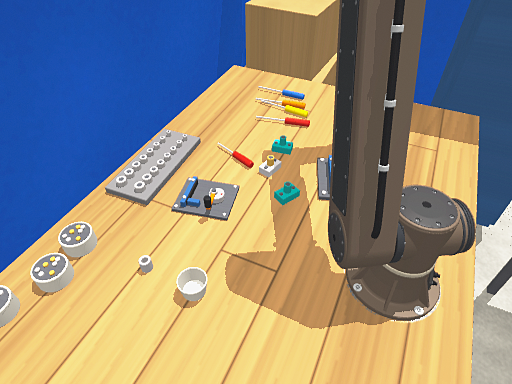

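The scene view shows two fixtures, at about (241,152) and (222,245). The grey block with the brass port is at (199,190), with turquoise look-alikes at (171,177) and (245,187). The driver is at (160,212), the tub at (345,260) and the socket at (311,298). Next I'll measure both plates and confirm which is which in a crop.

```bash
cat >> h.py <<'E'
def ray(cam,uv,pose=None):
    m=eyes.camera_model(cam); f=192/np.tan(np.radians(m['fov_y']/2))
    d=np.array([(uv[0]-m['cx'])/f,-(uv[1]-m['cy'])/f,-1.])
    if cam=='wrist':
        p,Rt=pose; H=m['hand_eye']; return p+Rt@H[:3,3], Rt@H[:3,:3]@d
    W=np.linalg.inv(m['world_to_cam']); return W[:3,3],W[:3,:3]@d
def onz(cam,uv,z,pose=None):
    o,d=ray(cam,uv,pose); return (o+d*(z-o[2])/d[2])
def pose():
    s=r.get_state(); return np.array(s['tcp_pos']),R.from_euler('xyz',s['eef_rot'],degrees=True).as_matrix()
E
python3 - <<'E'
from h import *
a=cv2.imread('pics/a.png')
hsv=cv2.cvtColor(a,cv2.COLOR_BGR2HSV)
# not wood: low saturation dark, or blue/orange etc.
m=((hsv[...,1]<110)&(hsv[...,2]<110)|((hsv[...,0]>95)&(hsv[...,0]<130))).astype(np.uint8)
for nm,(x0,y0,x1,y1) in {'A':(195,120,290,180),'B':(175,210,270,278)}.items():
    mm=np.zeros_like(m); mm[y0:y1,x0:x1]=m[y0:y1,x0:x1]
    n,l,s,c=cv2.connectedComponentsWithStats(mm); k=1+s[1:,4].argmax()
    cn=max(cv2.findContours((l==k).astype(np.uint8),0,2)[0],key=cv2.contourArea)
    h=cv2.convexHull(cn)[:,0]
    P=np.array([onz('scene',p,0.012)[:2] for p in h])
    rc=cv2.minAreaRect((P*1000).astype(np.float32)); print(nm,s[k],rc)
hs=lambda lo,hi,s,v:(hsv[...,0]>=lo)&(hsv[...,0]<=hi)&(hsv[...,1]>s)&(hsv[...,2]>v)
for n,p,z in (('block',(199,190),.026),('turqL',(171,177),.026),('turqR',(245,187),.026),('driver',(160,212),.01),('socket',(311,298),.02),('tub',(345,250),.05),('knobA',(270,133),.065),('knobB',(251,229),.065)): print(n,onz('scene',p,z).round(3))
for n,p,z in (('block',(270,163),.026),('socket',(145,264),.02),('knobB',(208,203),.065)): print('side',n,onz('side',p,z).round(3))
c=a[115:285,130:300]; cv2.imwrite('pics/c.png',cv2.resize(c,None,fx=3.5,fy=3.5,interpolation=2))
E
```

```text
A [ 203  132   75   44 1717] ((180.32723999023438, -329.90704345703125), (263.3084411621094, 206.22256469726562), 18.858837127685547)
B [ 182  218   80   59 2279] ((576.760498046875, -49.28631591796875), (214.01437377929688, 153.77554321289062), 11.785152435302734)
block [ 0.462 -0.262  0.026]
turqL [ 0.468 -0.384  0.026]
turqR [ 0.357 -0.162  0.026]
driver [ 0.601 -0.288  0.01 ]
socket [0.6   0.246 0.02 ]
tub [0.434 0.238 0.05 ]
knobA [ 0.08  -0.277  0.065]
knobB [0.538 0.011 0.065]
side block [ 0.46  -0.272  0.026]
side socket [0.601 0.247 0.02 ]
side knobB [0.537 0.017 0.065]
```

View pics/c.png

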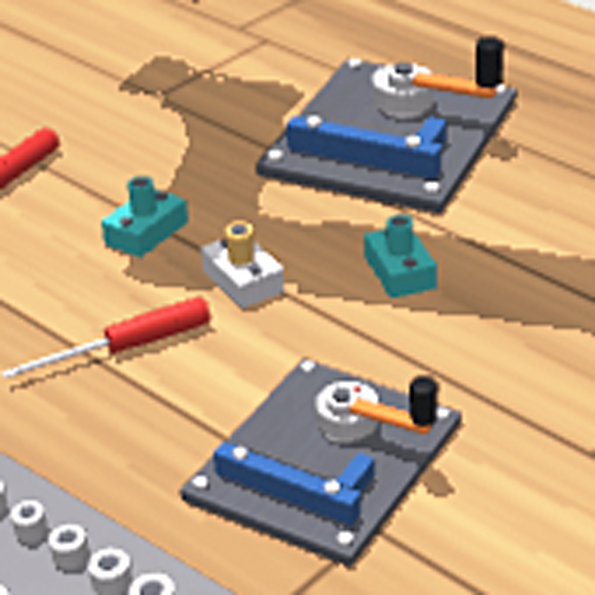

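Of the two fixtures, B at (222,245) measures about 154 mm wide, which fits the 150 mm plate. A at (241,152) is about 206 mm wide, so B, the smaller one, is meant. The crop confirms the grey block with the brass port between the two turquoise look-alikes. Next I move the wrist over the block.

{"api": "step_arm", "payload": {"plan": [[-0.74, 0.59, 0, 0, 87], [-0.74, 0.59, 0, 0, 87], [-0.74, 0.59, 0, 0, 87], [-0.74, 0.59, 0, 0, 87], [-0.74, 0.59, 0, 0, 87], [-0.74, 0.59, 0, 0, 87], [-0.74, 0.59, 0, 0, 87]]}}

```text
time_s: 0.68
tcp_pos: [0.3216, -0.4552, 0.2268]
eef_rot: [180.0, 0.1, -164.3]
contact_force: [-0.9, -0.1, -0.3]
gripper_width: 0.0872
gripper_force: 0.0
```

{"api": "step_arm", "payload": {"plan": [[-0.74, 0.59, 0, 0, 87], [-0.74, 0.59, 0, 0, 87], [-0.74, 0.59, 0, 0, 87], [-0.74, 0.59, 0, 0, 87], [-0.74, 0.59, 0, 0, 87], [-0.74, 0.59, 0, 0, 87], [-0.74, 0.59, 0, 0, 87], [-0.74, 0.59, 0, 0, 87]]}}

```text
time_s: 1.35
tcp_pos: [0.4588, -0.2659, 0.2262]
eef_rot: [180.0, -0.0, -164.3]
contact_force: [0.2, 0.3, -0.6]
gripper_width: 0.087
gripper_force: 0.0
```

```bash
python3 - <<'E'
from h import *
print(pose(),r.get_state()['joints'].round(1)); cap('wrist','w1.png')
E
```

```text
(array([ 0.4588049 , -0.26592409,  0.22624301]), array([[-9.62767087e-01, -2.70331588e-01, -6.07285302e-04],
       [-2.70331764e-01,  9.62767202e-01,  2.26798118e-04],
       [ 5.23363676e-04,  3.82522270e-04, -9.99999790e-01]])) [ -8.9   6.9 -17.5  -0.  -65.6 -65.4]
```

View pics/w1.png

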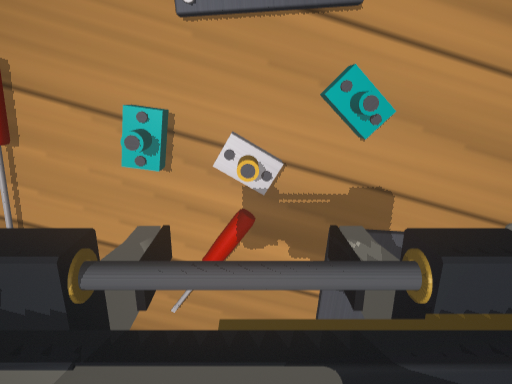

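The wrist view shows the grey block at (248,163), its port top at (248,169). The driver's handle end is at (248,215), and turquoise look-alikes lie on both sides.

```bash
python3 - <<'E'
from h import *
w=cv2.imread('pics/w1.png'); ps=pose(); hsv=cv2.cvtColor(w,cv2.COLOR_BGR2HSV)
win=np.zeros(w.shape[:2],np.uint8); win[120:205,200:300]=1
br=((hsv[...,1]>140)&(hsv[...,2]>170)&(hsv[...,0]>18)&(hsv[...,0]<32)&(win>0)).astype(np.uint8)
wh=((hsv[...,1]<40)&(hsv[...,2]>100)&(win>0)).astype(np.uint8)
big=lambda m:max(cv2.findContours(m,0,1)[0],key=cv2.contourArea)
cb=big(br);(c,rad)=cv2.minEnclosingCircle(cb); print('port px',c,rad,onz('wrist',c,.056,ps))
cw=cv2.convexHull(big(wh|br))[:,0]; 
P=np.array([onz('wrist',p,.026,ps)[:2] for p in cw])*1000
print(cv2.minAreaRect(P.astype(np.float32)),cv2.boundingRect(cw))
t=ps[1].T@(onz('wrist',c,.056,ps)-ps[0]);print('tool',t)
for n,p,z in (('handle end',(248,215),.015),('driver tip',(174,310),.005),('turq L',(145,137),.026),('turqR',(358,102),.026)): print(n,onz('wrist',p,z,ps).round(3))
print([onz('wrist',p,.012,ps).round(3) for p in ((330,232),(405,232),(318,318))])
E
```

```text
port px (247.5, 170.25) 10.854247093200684 [ 0.45602063 -0.26891375  0.056     ]
((455.30419921875, -268.5430603027344), (69.8463134765625, 46.17121887207031), 74.9442138671875) (213, 132, 70, 63)
tool [ 0.00254153 -0.00157392  0.17025578]
handle end [ 0.52  -0.251  0.015]
driver tip [ 0.691 -0.312  0.005]
turq L [ 0.457 -0.389  0.026]
turqR [ 0.356 -0.171  0.026]
[array([ 0.516, -0.142,  0.012]), array([ 0.49 , -0.049,  0.012]), array([ 0.644, -0.114,  0.012])]
```

{"api": "step_arm", "payload": {"plan": [[0.01, -0.006, 0.2, 0.12, 70], [0.01, -0.006, 0.35, 0.24, 70], [0.01, -0.006, 0.45, 0.36, 70], [0.01, -0.006, 0.45, 0.51, 70], [0.01, -0.006, 0.45, 0.51, 70], [0.01, -0.006, 0.45, 0.51, 70]]}}

```text
time_s: 1.9
tcp_pos: [0.4549, -0.2704, 0.1132]
eef_rot: [-180.0, -0.1, 164.7]
contact_force: [-0.3, 0.1, 0.5]
gripper_width: 0.0706
gripper_force: 0.0
```

```bash
python3 - <<'E'
from h import *
ps=pose();print(ps[0],r.get_state()['eef_rot'],r.get_state()['joints'].round(1)); w=cap('wrist','w2.png')[:,:,::-1].copy()
hsv=cv2.cvtColor(w,cv2.COLOR_BGR2HSV)
br=((hsv[...,1]>140)&(hsv[...,2]>170)&(hsv[...,0]>18)&(hsv[...,0]<32)).astype(np.uint8); br[260:]=0; br[:,:180]=0; br[:,330:]=0
n,l,s,c=cv2.connectedComponentsWithStats(br);k=1+s[1:,4].argmax();print(s[k],c[k])
b=s[k]; 
# outer top circle: use enclosing circle
cn=max(cv2.findContours((l==k).astype(np.uint8),0,1)[0],key=cv2.contourArea); cc,rad=cv2.minEnclosingCircle(cn); print(cc,rad)
p=onz('wrist',cc,.056,ps); print(p,ps[1].T@(p-ps[0]))
E
```

```text
[ 0.45489551 -0.27039247  0.1132104 ] [-1.79982179e+02 -1.13003756e-01  1.64718749e+02] [ -9.5  13.  -26.3   0.  -50.8 -95.8]
[264 200   6  19  54] [267.12962963 208.38888889]
(265.5, 209.0) 9.12424373626709
[ 0.45803355 -0.25952945  0.056     ] [-0.0002769   0.01132379  0.05720645]
```

View pics/w2.png

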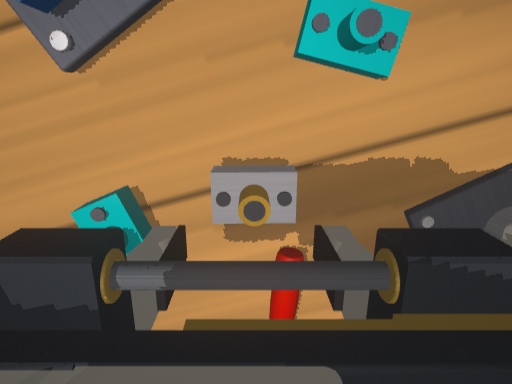

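The port top is at (254,209), about 3 mm off along tool y, and the block is square to the jaws. I correct for that, descend and grip.

{"api": "step_arm", "payload": {"plan": [[0, 0.012, 0.1, 0, 70], [0, 0.012, 0.22, 0, 70], [0, 0.012, 0.3, 0, 70], [0, 0.012, 0.333, 0, 70], [0, 0.012, 0.333, 0, 70], [0, 0.012, 0.333, 0, 30], [0, 0.012, 0.333, 0, 15], [0, 0.012, 0.333, 0, 15], [0, 0.012, 0.333, 0, 15], [0, 0.012, 0.333, 0, 15], [0, 0.012, 0.333, 0, 15], [0, 0.012, 0.333, 0, 15]], "newtons": 30}}

```text
time_s: 2.95
tcp_pos: [0.4571, -0.2664, 0.0311]
eef_rot: [180.0, 0.0, 164.9]
contact_force: [0.3, 0.1, 0.1]
gripper_width: 0.029
gripper_force: 0.0
```

{"api": "step_arm", "payload": {"plan": [[0, 0, 0, 0, 15], [0, 0, 0, 0, 15], [0, 0, 0, 0, 15], [0, 0, 0, 0, 15]]}}

```text
time_s: 3.28
tcp_pos: [0.457, -0.2664, 0.031]
eef_rot: [-180.0, 0.0, 164.9]
contact_force: [-1.1, 0.4, 4.5]
gripper_width: 0.0232
gripper_force: 30.0
```

{"api": "step_arm", "payload": {"plan": [[0, 0, -0.1, 0, 15], [0, 0, -0.25, 0, 15], [0, 0, -0.4, 0, 15], [0, 0, -0.55, 0, 15], [-0.05, 0.07, -0.7, -0.05, 15], [-0.15, 0.2, -0.8, -0.1, 15], [-0.25, 0.33, -0.86, -0.2, 15], [-0.35, 0.46, -0.88, -0.3, 15], [-0.45, 0.6, -0.88, -0.4, 15], [-0.55, 0.74, -0.88, -0.45, 15], [-0.62, 0.88, -0.88, -0.45, 15], [-0.69, 1.0, -0.88, -0.45, 15]]}}

```text
time_s: 4.28
tcp_pos: [0.6878, -0.0695, 0.2495]
eef_rot: [179.9, -0.1, -168.1]
contact_force: [1.4, -0.1, -3.1]
gripper_width: 0.0234
gripper_force: 30.0
```

{"api": "step_arm", "payload": {"plan": [[0, 0.1, 0, 0, 15], [0, 0.16, 0, 0, 15], [0, 0.16, 0, 0, 15], [0, 0.16, 0, 0, 15]]}}

```text
time_s: 4.62
tcp_pos: [0.6782, -0.0313, 0.25]
eef_rot: [180.0, -0.1, -168.0]
contact_force: [-0.6, -0.9, -2.5]
gripper_width: 0.0234
gripper_force: 30.0
```

```bash
python3 - <<'E'
from h import *
s=r.get_state();print(pose()[0],s['eef_rot'],s['contact_force'],s['joints'].round(1)); cap('wrist','w3.png')
E
```

```text
[ 0.67823605 -0.03134232  0.25004746] [ 1.79986868e+02 -8.51172833e-02 -1.67997061e+02] [-0.62712478 -0.85373879 -2.50749255] [ 13.8  20.3   3.3  -0.  -73.2 -91.7]
```

View pics/w3.png

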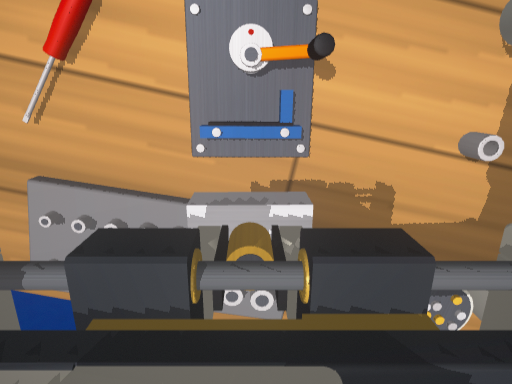

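The wrist view shows the fixture, with plate screws at (194,9), (308,9), (200,148) and (303,148). The fence is at (250,132), the end stop at (287,105), the pivot at about (251,52) and the knob at (321,45). The held block sits at (250,205).

```bash
python3 - <<'E'
from h import *
w=cv2.imread('pics/w3.png'); ps=pose(); hsv=cv2.cvtColor(w,cv2.COLOR_BGR2HSV)
wh=((hsv[...,1]<40)&(hsv[...,2]>170)).astype(np.uint8)
n,l,s,c=cv2.connectedComponentsWithStats(wh)
S=[]
for q in ((194,9),(308,9),(200,148),(303,148)):
    k=min(range(1,n),key=lambda i:np.hypot(*(c[i]-q))); S.append(onz('wrist',c[k],.014,ps)); print(c[k],s[k][4],S[-1].round(4))
S=np.array(S); C=S.mean(0); print('centre',C)
yv=(S[1]-S[0]+S[3]-S[2])/2; xv=(S[2]-S[0]+S[3]-S[1])/2
print('sizes',np.linalg.norm(yv),np.linalg.norm(xv),'yaw',np.degrees(np.arctan2(-yv[0],yv[1])),np.degrees(np.arctan2(xv[1],xv[0])))
bl=((hsv[...,0]>100)&(hsv[...,0]<125)&(hsv[...,1]>120)&(hsv[...,2]>60)).astype(np.uint8); bl[165:]=0;bl[:60]=0
cn=max(cv2.findContours(bl,0,1)[0],key=cv2.contourArea)[:,0]
P=np.array([onz('wrist',p,.034,ps) for p in cn]); yaw=np.arctan2(-yv[0],yv[1]); F=np.array([[np.cos(yaw),np.sin(yaw)],[-np.sin(yaw),np.cos(yaw)]])
Q=(F@(P[:,:2]-C[:2]).T).T*1000; print('blue in fixture',Q.min(0),Q.max(0)); 
# end stop front face (low-y) edge, at z .030
P=np.array([F@(onz('wrist',p,.030,ps)[:2]-C[:2])*1000 for p in cn]); e=P[(P[:,0]>15)&(P[:,0]<35)]; print('stop y',e[:,1].min(),e[:,1].max(),'x',P[:,0].min())
# black cushion top
dk=((hsv[...,2]<45)).astype(np.uint8); ys,xs=np.nonzero(dk[110:135,205:280]); 
if len(ys): print('dark rows',ys.min()+110,ys.max()+110, F@(onz('wrist',(250,ys.min()+110),.034,ps)[:2]-C[:2])*1000)
for n_,q,z in (('pivot',(251,54),.044),('knob',(321,45),.083)): print(n_,F@(onz('wrist',q,z,ps)[:2]-C[:2])*1000)
# held block: top face mask
T=np.array([[ (hsv[y,x,1]<40)&(hsv[y,x,2]>120) for x in range(150,350)] for y in range(185,225)]).astype(np.uint8)
ct=max(cv2.findContours(T,0,1)[0],key=cv2.contourArea)[:,0]; print('block top px',cv2.boundingRect(ct))
for x in (192,210,230,290,308): 
    col=hsv[180:225,x]; print(x,[(180+i,int(v[2])) for i,v in enumerate(col) if i%3==0][3:12])
E
```

```text
[194.           8.42857143] 77 [ 0.5218 -0.1285  0.014 ]
[306.97368421   8.85526316] 76 [ 0.4959 -0.0047  0.014 ]
[199.75471698 147.69811321] 53 [ 0.675  -0.0965  0.014 ]
[300.21153846 148.07692308] 52 [0.6491 0.0274 0.014 ]
centre [ 0.5854275 -0.0505812  0.014    ]
sizes 0.12659128682564347 0.1565150162132681 yaw 11.789815297273313 11.81124448106227
blue in fixture [ 48.39614442 -59.30150365] [63.3960059  59.97362103]Traceback (most recent call last):
  File "<stdin>", line 16, in <module>
    return umr_minimum(a, axis, None, out, keepdims, initial, where)
ValueError: zero-size array to reduction operation minimum which has no identity
```

{"api": "step_arm", "payload": {"plan": [[0.15, -0.01, 0, 0.003, 15], [0.303, -0.019, 0.05, 0.003, 15], [0.303, -0.019, 0.2, 0.003, 15], [0.303, -0.019, 0.35, 0.003, 15], [0.303, -0.019, 0.5, 0.003, 15], [0.303, -0.019, 0.62, 0.003, 15], [0.303, -0.019, 0.7, 0.003, 15], [0.303, -0.019, 0.7, 0.003, 15], [0.303, -0.019, 0.7, 0.003, 15], [0.303, -0.019, 0.7, 0.003, 15]]}}

```text
time_s: 5.5
tcp_pos: [0.6069, -0.053, 0.0776]
eef_rot: [-180.0, 0.1, -168.3]
contact_force: [-0.1, 0.8, -2.3]
gripper_width: 0.0233
gripper_force: 30.0
```

```bash
python3 - <<'E'
from h import *
s=r.get_state();print(pose()[0],s['eef_rot'],s['contact_force']); cap('wrist','w4.png')
sc=cap('scene');c=sc[200:290,170:290,::-1];si=cap('side')[160:230,160:253,::-1]
w=cv2.imread('pics/w4.png')
o=np.zeros((600,800,3),np.uint8);a=cv2.resize(c,(400,300));b=cv2.resize(si,(400,300));o[:300,:400]=a;o[:300,400:]=b;o[300:,:400]=cv2.resize(w,(400,300));cv2.imwrite('pics/m4.png',o)
E
```

```text
[ 0.60690237 -0.05302938  0.07760925] [-1.79970485e+02  1.34599333e-01 -1.68289798e+02] [-0.07233061  0.80634358 -2.27058087]
```

View pics/m4.png

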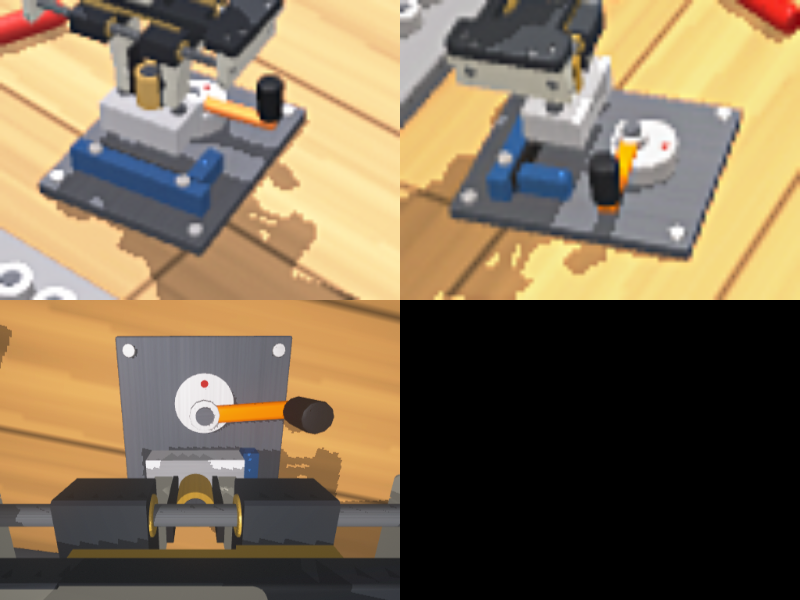

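The block hangs over the pocket, clear of the fence, stop and lobe. I lower it now.

{"api": "step_arm", "payload": {"plan": [[0.004, 0, 0.03, 0, 15], [0.004, 0, 0.06, 0, 15], [0.004, 0, 0.09, 0, 15], [0.004, 0, 0.115, 0, 15], [0.004, 0, 0.125, 0, 15], [0.004, 0, 0.125, 0, 15], [0.004, 0, 0.125, 0, 15]]}}

```text
time_s: 6.23
tcp_pos: [0.6047, -0.0526, 0.0442]
eef_rot: [-180.0, -0.0, -168.3]
contact_force: [0.4, -0.5, -3.1]
gripper_width: 0.0231
gripper_force: 30.0
```

{"api": "step_arm", "payload": {"plan": [[0, 0, 0.003, 0, 15], [0, 0, 0.005, 0, 15], [0, 0, 0.005, 0, 15]]}}

```text
time_s: 6.48
tcp_pos: [0.6049, -0.0526, 0.0434]
eef_rot: [180.0, 0.0, -168.3]
contact_force: [-0.3, -0.2, -2.1]
gripper_width: 0.0232
gripper_force: 30.0
```

{"api": "step_arm", "payload": {"plan": [[-0.004, 0, 0, 0, 15], [-0.008, 0, 0, 0, 15], [-0.012, 0, 0, 0, 15], [-0.012, 0, 0, 0, 15]]}}

```text
time_s: 6.82
tcp_pos: [0.6079, -0.052, 0.0434]
eef_rot: [-180.0, 0.0, -168.3]
contact_force: [-0.4, -0.7, -2.1]
gripper_width: 0.023
gripper_force: 30.0
```

{"api": "step_arm", "payload": {"plan": [[-0.003, 0.004, 0, 0, 15], [-0.005, 0.008, 0, 0, 15], [-0.005, 0.012, 0, 0, 15], [-0.005, 0.012, 0, 0, 15]]}}

```text
time_s: 7.15
tcp_pos: [0.6078, -0.0489, 0.0432]
eef_rot: [-180.0, -0.1, -168.3]
contact_force: [-2.0, -0.8, -1.8]
gripper_width: 0.0234
gripper_force: 30.0
```

{"api": "step_arm", "payload": {"plan": [[0, 0.004, 0, 0, 15], [0, 0.006, 0, 0, 15], [0, 0.006, 0, 0, 15]]}}

```text
time_s: 7.4
tcp_pos: [0.6076, -0.0473, 0.0432]
eef_rot: [180.0, -0.0, -168.3]
contact_force: [-2.1, -2.2, -1.2]
gripper_width: 0.023
gripper_force: 30.0
```

{"api": "step_arm", "payload": {"plan": [[0, 0.002, 0, 0, 15], [-0.001, 0.004, 0, 0, 15], [-0.001, 0.004, 0, 0, 15]]}}

```text
time_s: 7.65
tcp_pos: [0.6077, -0.0464, 0.0432]
eef_rot: [180.0, -0.0, -168.3]
contact_force: [-3.0, -3.3, -0.8]
gripper_width: 0.0233
gripper_force: 30.0
```

{"api": "step_arm", "payload": {"plan": [[-0.001, 0.002, 0, 0, 15], [-0.002, 0.004, 0, 0, 15], [-0.002, 0.004, 0, 0, 15]]}}

```text
time_s: 7.9
tcp_pos: [0.6077, -0.0456, 0.0432]
eef_rot: [-180.0, -0.1, -168.3]
contact_force: [-3.7, -2.6, -1.1]
gripper_width: 0.0232
gripper_force: 30.0
```

{"api": "step_arm", "payload": {"plan": [[0, 0.003, 0, 0, 15], [0, 0.006, 0, 0, 15], [0, 0.006, 0, 0, 15], [0, 0.006, 0, 0, 15]]}}

```text
time_s: 8.23
tcp_pos: [0.6076, -0.0451, 0.0433]
eef_rot: [-179.9, -0.1, -168.3]
contact_force: [-2.3, -8.5, -1.1]
gripper_width: 0.0235
gripper_force: 30.0
```

The block bears on both cushion and stop, so I release it and rise.

{"api": "step_arm", "payload": {"plan": [[0, -0.002, 0, 0, 15], [0, -0.002, 0, 0, 30], [0, -0.002, 0, 0, 50], [0, -0.002, 0, 0, 60], [0, -0.002, 0, 0, 60], [0, -0.002, 0, 0, 60], [0, -0.002, -0.05, 0, 60], [0, -0.002, -0.15, 0, 60], [0, -0.002, -0.3, 0, 60], [0, -0.002, -0.45, 0, 60], [0, -0.002, -0.6, 0, 60], [0, -0.002, -0.6, 0, 60]]}}

```text
time_s: 9.23
tcp_pos: [0.6125, -0.044, 0.2022]
eef_rot: [-179.9, 0.7, -168.2]
contact_force: [1.5, 0.3, 0.6]
gripper_width: 0.0603
gripper_force: 0.0
```

```bash
cat >> h.py <<'E'
C=np.array([.58543,-.05058]); yaw=np.radians(11.8); F=np.array([[np.cos(yaw),np.sin(yaw)],[-np.sin(yaw),np.cos(yaw)]])
fx=lambda p:F@(np.asarray(p)[:2]-C)*1000
E
python3 - <<'E'
from h import *
s=r.get_state();ps=pose();print(ps[0],s['eef_rot'],s['contact_force']); cap('wrist','w5.png')
E
```

```text
[ 0.61251413 -0.04400464  0.20221016] [-179.87658178    0.74314802 -168.16813419] [1.542389   0.30256747 0.59665224]
```

View pics/w5.png

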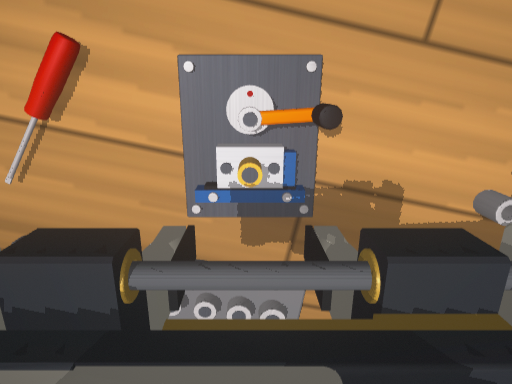

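The block is seated square against fence and stop, with its port at (250,174). The lever is still open, pivot at (250,119) and knob top at (327,117).

```bash
python3 - <<'E'
from h import *
w=cv2.imread('pics/w5.png'); ps=pose(); print(ps[0],r.get_state()['eef_rot'])
w=cv2.imread('pics/w5.png'); cap('wrist','w6.png'); w=cv2.imread('pics/w6.png')
hsv=cv2.cvtColor(w,cv2.COLOR_BGR2HSV)
dk=(hsv[...,2]<50).astype(np.uint8); dk[:90]=0;dk[145:]=0;dk[:,:305]=0;dk[:,350:]=0
n,l,s,c=cv2.connectedComponentsWithStats(dk);k=1+s[1:,4].argmax();print(s[k],c[k])
x,y,ww,hh=s[k][:4]
# the top disc is the outermost (away from image centre) end of the blob
u=(x+ww-hh/2,y+hh/2)
for q in (u,(329,117)):
  p=onz('wrist',q,.083,ps);f=fx(p)-[-27.5,0]; print(q,p,fx(p),'r',np.hypot(*f),'th',np.arctan2(f[1],f[0]))
br=(hsv[...,1]>140)&(hsv[...,2]>170)&(hsv[...,0]>18)&(hsv[...,0]<32); br[:150]=0;br[200:]=0;br[:,:225]=0;br[:,275:]=0
cc,rad=cv2.minEnclosingCircle(np.argwhere(br)[:,::-1].astype(np.float32)); p=onz('wrist',cc,.068,ps);print('port',cc,rad,fx(p))
th=np.arctan2(f[1],f[0]); g=np.array([-27.5+70*np.cos(th),70*np.sin(th)])/1000; t=C+F.T@g; d=ps[1].T@(np.r_[t,.051]-ps[0]); print('target',t,'shares',d/.25)
E
```

```text
[ 0.61103342 -0.04372456  0.19848297] [-179.96407758    0.54089738 -168.21495632]
[319 106   4   4   7] [320.28571429 107.28571429]
(np.float64(321.0), np.float64(108.0)) [0.53218588 0.0016118  0.083     ] [-41.44592013  61.97706281] r 63.52672668299763 th 1.7921273705336493
(329, 117) [0.5379331  0.01024794 0.083     ] [-34.05408934  69.25541582] r 69.56485252640807 th 1.665151800003693
port (248.64028930664062, 177.22662353515625) 12.383983612060547 [22.73052389  1.03930184]
target [0.53780438 0.01066361] shares [0.24786697 0.27316055 0.587447  ]
```

{"api": "step_arm", "payload": {"plan": [[0.12, 0.13, 0, 0, 60], [0.248, 0.273, 0.1, 0, 60], [0.248, 0.273, 0.2, 0, 60], [0.248, 0.273, 0.3, 0, 60], [0.248, 0.273, 0.3, 0, 60], [0.248, 0.273, 0.3, 0, 60]]}}

```text
time_s: 9.83
tcp_pos: [0.5326, 0.0097, 0.117]
eef_rot: [-179.9, -0.2, -168.2]
contact_force: [0.8, 0.1, 1.2]
gripper_width: 0.0603
gripper_force: 0.0
```

```bash
python3 - <<'E'
from h import *
ps=pose(); print(ps[0],fx(ps[0]),r.get_state()['eef_rot'],r.get_state()['contact_force']);w=cap('wrist')[:,:,::-1];cv2.imwrite('pics/w7.png',w)
E
```

```text
[0.53256747 0.00970534 0.11704242] [-39.41729528  69.82153109] [-179.94924764   -0.22037984 -168.22062495] [0.84696693 0.10910909 1.15893625]
```

View pics/w7.png

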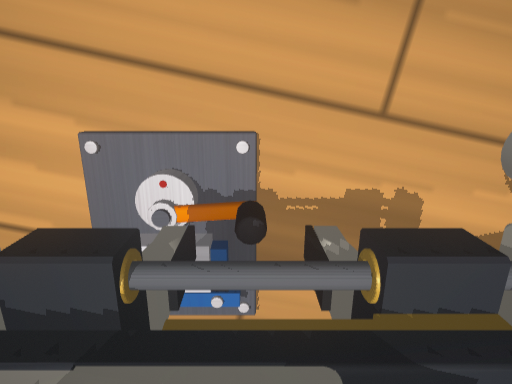

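The knob top at (251,223) is between the open fingers, about -2 mm in x and +1 mm in y from the tool axis. I descend and grip it.

{"api": "step_arm", "payload": {"plan": [[-0.01, 0.005, 0.08, 0, 60], [-0.01, 0.005, 0.18, 0, 60], [-0.01, 0.005, 0.264, 0, 60], [-0.01, 0.005, 0.264, 0, 60], [-0.01, 0.005, 0.264, 0, 40], [-0.01, 0.005, 0.264, 0, 20], [-0.01, 0.005, 0.264, 0, 15], [-0.01, 0.005, 0.264, 0, 15], [-0.01, 0.005, 0.264, 0, 15], [-0.01, 0.005, 0.264, 0, 15], [-0.01, 0.005, 0.264, 0, 15], [-0.01, 0.005, 0.264, 0, 15]], "newtons": 25}}

```text
time_s: 10.88
tcp_pos: [0.5361, 0.0111, 0.0529]
eef_rot: [-179.9, 0.0, -168.2]
contact_force: [0.9, -5.2, 3.0]
gripper_width: 0.0212
gripper_force: 25.0
```

```bash
cat >> h.py <<'E'
def swing(ths):
    ps=pose(); g=fx(ps[0])-[-27.5,0]; t0=np.arctan2(g[1],g[0]); s=r.get_state()
    fw=F@np.asarray(s['contact_force'])[:2]; tang=np.array([-np.sin(t0),np.cos(t0)])
    print('r',np.hypot(*g).round(1),'th',t0%(2*np.pi),'pull',-(fw@tang).round(2),'radial',(fw@g/np.hypot(*g)).round(2),'F',s['contact_force'],'grip',s['gripper_force'])
    for th in ths:
        dw=F.T@(np.array([-27.5+70*np.cos(th),70*np.sin(th)])-fx(ps[0]))/1000
        print(round(th,3),(ps[1].T@np.r_[dw,0]/.25).round(3)[:2])
E
python3 -c "
from h import *
swing(np.arange(1.7,2.91,.1))"
```

```text
r 70.9 th 1.6866136785402217 pull -0.84 radial -5.23 F [ 0.86207821 -5.23062226  2.97620768] grip 24.999945759773254
1.7 [ 0.003 -0.004]
1.8 [ 0.031 -0.009]
1.9 [ 0.058 -0.017]
2.0 [ 0.084 -0.027]
2.1 [ 0.109 -0.04 ]
2.2 [ 0.132 -0.056]
2.3 [ 0.154 -0.073]
2.4 [ 0.174 -0.093]
2.5 [ 0.191 -0.114]
2.6 [ 0.207 -0.138]
2.7 [ 0.22  -0.162]
2.8 [ 0.231 -0.188]
2.9 [ 0.239 -0.215]
```

{"api": "step_arm", "payload": {"plan": [[0.003, -0.007, 0, 0, 15], [0.031, -0.012, 0, 0, 15], [0.058, -0.02, 0, 0, 15], [0.084, -0.03, 0, 0, 15], [0.109, -0.043, 0, 0, 15], [0.132, -0.059, 0, 0, 15], [0.154, -0.076, 0, 0, 15], [0.174, -0.096, 0, 0, 15], [0.174, -0.096, 0, 0, 15], [0.174, -0.096, 0, 0, 15]]}}

```text
time_s: 11.72
tcp_pos: [0.4951, -0.0206, 0.0527]
eef_rot: [179.9, -0.2, -168.3]
contact_force: [-14.4, 8.2, 19.3]
gripper_width: 0.0212
gripper_force: 25.0
```

```bash
python3 -c "
from h import *
swing(np.arange(2.4,3.01,.05))"
```

```text
r 72.8 th 2.423873585338746 pull 0.1 radial 16.53 F [-14.36605873   8.18436839  19.29997899] grip 25.00763028860092
2.4 [-0.013 -0.002]
2.45 [-0.004 -0.013]
2.5 [ 0.005 -0.024]
2.55 [ 0.013 -0.035]
2.6 [ 0.021 -0.047]
2.65 [ 0.027 -0.059]
2.7 [ 0.034 -0.072]
2.75 [ 0.039 -0.085]
2.8 [ 0.044 -0.098]
2.85 [ 0.049 -0.111]
2.9 [ 0.052 -0.125]
2.95 [ 0.055 -0.138]
3.0 [ 0.058 -0.152]
```

{"api": "step_arm", "payload": {"plan": [[0, 0, -0.006, 0, 15], [0, 0, -0.006, 0, 30], [0, 0, -0.006, 0, 45], [0, 0, -0.006, 0, 45], [0, 0, -0.006, 0, 45], [0, 0, -0.006, 0, 45]]}}

```text
time_s: 12.22
tcp_pos: [0.4983, -0.0206, 0.0539]
eef_rot: [-180.0, 0.0, -168.3]
contact_force: [0.5, 0.5, -0.1]
gripper_width: 0.044
gripper_force: 0.0
```

```bash
python3 - <<'E'
from h import *
swing([])
ps=pose();print(ps[0],fx(ps[0]),r.get_state()['eef_rot'])
w=cap('wrist','w8.png')[:,:,::-1].copy()
hsv=cv2.cvtColor(w,cv2.COLOR_BGR2HSV)
# print value profile around knob: rows 190..260 at columns
print('cols',list(range(215,300,5)))
for y in range(196,262,5): print(y,hsv[y,215:300:5,2],hsv[y,215:300:5,1].max())
og=(hsv[...,0]>8)&(hsv[...,0]<18)&(hsv[...,1]>220)&(hsv[...,2]>180); n,l,s,c=cv2.connectedComponentsWithStats(og.astype(np.uint8)); print([(s[i],c[i].round(1)) for i in range(1,n) if s[i][4]>60])
E
```

```text
r 69.9 th 2.4020068460810022 pull 0.67 radial -0.23 F [ 0.5346282   0.45733624 -0.11592928] grip 0.0
[ 0.49832845 -0.02064692  0.05385136] [-79.13967341  47.11243885] [-1.79998658e+02  1.88500419e-02 -1.68267771e+02]
cols [215, 220, 225, 230, 235, 240, 245, 250, 255, 260, 265, 270, 275, 280, 285, 290, 295]
196 [189 131 128 128 128 127 127 127 126 125 125 183 184 185 184 206 206] 151
201 [ 65  65  65  66  65  66  65  66  66  66  67  81  82  76  81  82 204] 150
206 [ 77  76  76  78  78  78  77  77  77  78  78 109 105  98 108  84 138] 144
211 [ 76  76  75  76  77  76  76  76  75  77  77  80  86  78  80  72 139] 143
216 [ 74  75  74  75  76  75  75  76  74  76  77 156 152 131  77  70 209] 149
221 [ 74  73  72  75  74  74  75  96  73  75  76 155 153 216  99  67 132] 141
226 [ 73  74  74  74  74  66  38  41  41  41  75 126 137  75  76  58  46] 67
231 [74 73 74 74 65 37 38 37 39 39 40 77 75 74 76 52 44] 59
236 [74 73 72 74 36 35 37 36 38 37 37 75 75 76 76 45 43] 53
241 [ 74  72  72 128  35  35  37  35  35  37  36  36  73  74  76  42  42] 233
246 [ 74  73 128 167  34  33  32  35  34  34  35  36  74  74  75  40  38] 240
251 [ 74 127 167 141  32  32  35  34  34  34  33  35  74  75  75  38  38] 240
256 [126 167 177  73  33  40  44  45  44  42  35  33  73  73  75  39  38] 241
261 [72 75 76 53 53 55 55 54 55 55 53 52 60 59 58 54 53] 82
[]
```

{"api": "step_arm", "payload": {"plan": [[-0.008, 0.005, 0, 0, 45], [-0.008, 0.005, 0, 0, 45], [-0.008, 0.005, 0, 0, 30], [-0.008, 0.005, 0, 0, 15], [-0.008, 0.005, 0, 0, 15], [-0.008, 0.005, 0, 0, 15], [-0.008, 0.005, 0, 0, 15], [-0.008, 0.005, 0, 0, 15], [-0.008, 0.005, 0, 0, 15], [-0.008, 0.005, 0, 0, 15]]}}

```text
time_s: 13.1
tcp_pos: [0.4998, -0.019, 0.0538]
eef_rot: [-180.0, 0.0, -168.3]
contact_force: [0.5, -0.6, -0.1]
gripper_width: 0.0218
gripper_force: 25.0
```

```bash
python3 -c "
from h import *
swing(np.arange(2.35,3.01,.05))"
```

```text
r 69.5 th 2.371031754150776 pull -0.26 radial -0.76 F [ 0.5051707  -0.62200814 -0.12338349] grip 25.000034272670746
2.35 [-0.003  0.006]
2.4 [ 0.007 -0.004]
2.45 [ 0.016 -0.015]
2.5 [ 0.025 -0.026]
2.55 [ 0.033 -0.037]
2.6 [ 0.041 -0.049]
2.65 [ 0.047 -0.061]
2.7 [ 0.054 -0.074]
2.75 [ 0.059 -0.087]
2.8 [ 0.064 -0.1  ]
2.85 [ 0.069 -0.113]
2.9 [ 0.072 -0.127]
2.95 [ 0.075 -0.14 ]
3.0 [ 0.078 -0.154]
```

{"api": "step_arm", "payload": {"plan": [[0.007, -0.004, 0, 0, 15], [0.016, -0.015, 0, 0, 15], [0.025, -0.026, 0, 0, 15], [0.033, -0.037, 0, 0, 15], [0.041, -0.049, 0, 0, 15], [0.047, -0.061, 0, 0, 15], [0.054, -0.074, 0, 0, 15], [0.059, -0.087, 0, 0, 15], [0.064, -0.1, 0, 0, 15], [0.064, -0.1, 0, 0, 15], [0.064, -0.1, 0, 0, 15]]}}

```text
time_s: 14.02
tcp_pos: [0.4901, -0.0469, 0.0539]
eef_rot: [-180.0, 0.1, -168.3]
contact_force: [5.4, -0.9, -6.7]
gripper_width: 0.0214
gripper_force: 25.0
```

```bash
python3 -c "
from h import *
swing(np.arange(2.75,3.4,.05))"
```

```text
r 69.1 th 2.8011998713882287 pull -0.18 radial -5.52 F [ 5.44717915 -0.91756715 -6.69963015] grip 24.998854994773865
2.75 [-0.002  0.015]
2.8 [0.003 0.002]
2.85 [ 0.008 -0.012]
2.9 [ 0.011 -0.025]
2.95 [ 0.014 -0.039]
3.0 [ 0.017 -0.053]
3.05 [ 0.018 -0.067]
3.1 [ 0.019 -0.081]
3.15 [ 0.019 -0.095]
3.2 [ 0.019 -0.109]
3.25 [ 0.018 -0.123]
3.3 [ 0.016 -0.136]
3.35 [ 0.013 -0.15 ]
```

{"api": "step_arm", "payload": {"plan": [[-0.002, -0.006, 0, 0, 15], [0.002, -0.018, 0, 0, 15], [0.005, -0.03, 0, 0, 15], [0.008, -0.042, 0, 0, 15], [0.008, -0.042, 0, 0, 15]]}}

```text
time_s: 14.43
tcp_pos: [0.4896, -0.0579, 0.0539]
eef_rot: [-180.0, 0.0, -168.3]
contact_force: [4.4, -0.0, -3.8]
gripper_width: 0.0211
gripper_force: 25.0
```

```bash
python3 -c "
from h import *
swing(np.arange(2.95,3.5,.05))"
```

```text
r 68.9 th 2.9608585105672964 pull -0.15 radial -4.43 F [ 4.43004973 -0.04021617 -3.84296468] grip 24.999102652072906
2.95 [0.004 0.004]
3.0 [ 0.006 -0.01 ]
3.05 [ 0.008 -0.024]
3.1 [ 0.008 -0.038]
3.15 [ 0.009 -0.052]
3.2 [ 0.008 -0.066]
3.25 [ 0.007 -0.08 ]
3.3 [ 0.005 -0.094]
3.35 [ 0.003 -0.108]
3.4 [-0.001 -0.121]
3.45 [-0.005 -0.135]
```

{"api": "step_arm", "payload": {"plan": [[-0.001, -0.01, 0, 0, 15], [0.001, -0.024, 0, 0, 15], [0.001, -0.024, 0, 0, 15]]}}

```text
time_s: 14.68
tcp_pos: [0.49, -0.0639, 0.0538]
eef_rot: [-180.0, -0.0, -168.3]
contact_force: [1.8, -1.2, -1.1]
gripper_width: 0.0215
gripper_force: 25.0
```

{"api": "step_arm", "payload": {"plan": [[0, -0.014, 0, 0, 15], [0.001, -0.028, 0, 0, 15], [0.001, -0.028, 0, 0, 15]]}}

```text
time_s: 14.93
tcp_pos: [0.4913, -0.0709, 0.0538]
eef_rot: [-180.0, -0.0, -168.3]
contact_force: [-0.2, -1.4, 0.5]
gripper_width: 0.0215
gripper_force: 25.0
```

```bash
python3 -c "
from h import *
swing(np.arange(3.1,3.6,.05))"
```

```text
r 68.8 th 3.1507700829255643 pull -1.37 radial 0.45 F [-0.15151644 -1.43471628  0.54413746] grip 24.99997079372406
3.1 [0.005 0.014]
3.15 [0.005 0.   ]
3.2 [ 0.004 -0.014]
3.25 [ 0.003 -0.028]
3.3 [ 0.001 -0.042]
3.35 [-0.001 -0.055]
3.4 [-0.005 -0.069]
3.45 [-0.009 -0.082]
3.5 [-0.013 -0.096]
3.55 [-0.018 -0.109]
```

{"api": "step_arm", "payload": {"plan": [[-0.001, -0.014, 0, 0, 15], [-0.002, -0.028, 0, 0, 15], [-0.002, -0.028, 0, 0, 15]]}}

```text
time_s: 15.18
tcp_pos: [0.4932, -0.0777, 0.0538]
eef_rot: [-180.0, -0.0, -168.3]
contact_force: [-1.0, -0.5, 1.9]
gripper_width: 0.0216
gripper_force: 25.0
```

{"api": "step_arm", "payload": {"plan": [[-0.002, -0.014, 0, 0, 15], [-0.004, -0.027, 0, 0, 15], [-0.004, -0.027, 0, 0, 15]]}}

```text
time_s: 15.43
tcp_pos: [0.4957, -0.084, 0.0538]
eef_rot: [-180.0, -0.0, -168.3]
contact_force: [-1.5, -0.7, 2.1]
gripper_width: 0.0215
gripper_force: 25.0
```

```bash
python3 -c "
from h import *
swing(np.arange(3.3,3.8,.05))"
```

```text
r 68.7 th 3.3523272089709186 pull -0.05 radial 1.62 F [-1.45849904 -0.69899409  2.10980758] grip 25.000335574150085
3.3 [0.008 0.013]
3.35 [ 0.005 -0.   ]
3.4 [ 0.002 -0.014]
3.45 [-0.002 -0.028]
3.5 [-0.007 -0.041]
3.55 [-0.012 -0.054]
3.6 [-0.018 -0.066]
3.65 [-0.024 -0.079]
3.7 [-0.031 -0.091]
3.75 [-0.039 -0.102]
```

{"api": "step_arm", "payload": {"plan": [[-0.002, -0.014, 0, 0, 15], [-0.005, -0.028, 0, 0, 15], [-0.005, -0.028, 0, 0, 15]]}}

```text
time_s: 15.68
tcp_pos: [0.4989, -0.0904, 0.0538]
eef_rot: [-180.0, 0.0, -168.3]
contact_force: [0.2, -0.8, 0.4]
gripper_width: 0.0218
gripper_force: 25.0
```

```bash
python3 -c "
from h import *
swing(np.arange(3.45,3.95,.05))"
```

```text
r 68.7 th 3.4573450770480623 pull -0.82 radial 0.25 F [ 0.18877464 -0.83563674  0.40567484] grip 24.999994039535522
3.45 [0.006 0.   ]
3.5 [ 0.001 -0.013]
3.55 [-0.004 -0.026]
3.6 [-0.01  -0.039]
3.65 [-0.017 -0.051]
3.7 [-0.024 -0.063]
3.75 [-0.032 -0.075]
3.8 [-0.04  -0.086]
3.85 [-0.049 -0.097]
3.9 [-0.058 -0.107]
```

{"api": "step_arm", "payload": {"plan": [[-0.004, -0.013, 0, 0, 15], [-0.009, -0.026, 0, 0, 15], [-0.009, -0.026, 0, 0, 15]]}}

```text
time_s: 15.93
tcp_pos: [0.5026, -0.0963, 0.0538]
eef_rot: [-180.0, 0.0, -168.3]
contact_force: [1.2, 0.5, -0.3]
gripper_width: 0.0213
gripper_force: 25.0
```

```bash
python3 -c "
from h import *
swing(np.arange(3.5,3.95,.05))"
```

```text
r 68.7 th 3.557565496216811 pull -0.26 radial -1.24 F [ 1.15604105  0.50828024 -0.29631478] grip 24.999832212924957
3.5 [0.011 0.013]
3.55 [ 0.005 -0.   ]
3.6 [-0.    -0.013]
3.65 [-0.007 -0.025]
3.7 [-0.014 -0.037]
3.75 [-0.022 -0.049]
3.8 [-0.03 -0.06]
3.85 [-0.039 -0.071]
3.9 [-0.048 -0.081]
3.95 [-0.058 -0.091]
```

{"api": "step_arm", "payload": {"plan": [[-0.006, -0.013, 0, 0, 15], [-0.012, -0.025, 0, 0, 15], [-0.012, -0.025, 0, 0, 15]]}}

```text
time_s: 16.18
tcp_pos: [0.5069, -0.1017, 0.0538]
eef_rot: [-180.0, 0.0, -168.3]
contact_force: [2.0, 1.4, -0.9]
gripper_width: 0.0216
gripper_force: 25.0
```

```bash
python3 -c "
from h import *
swing(np.arange(3.65,4.05,.05))"
```

```text
r 68.8 th 3.6585514318435837 pull -0.27 radial -2.48 F [ 2.03506007  1.44001074 -0.87839121] grip 24.999748170375824
3.65 [ 0.005 -0.   ]
3.7 [-0.002 -0.012]
3.75 [-0.009 -0.024]
3.8 [-0.018 -0.035]
3.85 [-0.027 -0.046]
3.9 [-0.036 -0.057]
3.95 [-0.046 -0.066]
4.0 [-0.056 -0.076]
```

{"api": "step_arm", "payload": {"plan": [[-0.008, -0.011, 0, 0, 15], [-0.016, -0.022, 0, 0, 15], [-0.016, -0.022, 0, 0, 15]]}}

```text
time_s: 16.43
tcp_pos: [0.5115, -0.1064, 0.0538]
eef_rot: [-180.0, -0.0, -168.3]
contact_force: [1.5, 1.3, -0.6]
gripper_width: 0.0217
gripper_force: 25.0
```

```bash
python3 -c "
from h import *
swing(np.arange(3.7,4.1,.05))"
```

```text
r 68.8 th 3.7541215708943967 pull -0.25 radial -1.96 F [ 1.52143226  1.25375499 -0.61342157] grip 24.999974370002747
3.7 [0.012 0.01 ]
3.75 [ 0.005 -0.002]
3.8 [-0.004 -0.013]
3.85 [-0.013 -0.024]
3.9 [-0.022 -0.034]
3.95 [-0.032 -0.044]
4.0 [-0.042 -0.054]
4.05 [-0.053 -0.063]
```

{"api": "step_arm", "payload": {"plan": [[-0.009, -0.011, 0, 0, 15], [-0.018, -0.021, 0, 0, 15], [-0.018, -0.021, 0, 0, 15]]}}

```text
time_s: 16.68
tcp_pos: [0.5167, -0.1108, 0.0538]
eef_rot: [-180.0, -0.0, -168.3]
contact_force: [0.2, -1.5, 2.5]
gripper_width: 0.0215
gripper_force: 25.0
```

```bash
python3 -c "
from h import *
swing(np.arange(3.8,4.2,.05))"
```

```text
r 68.8 th 3.852943495656861 pull -1.03 radial 1.04 F [ 0.18434393 -1.45696141  2.49941245] grip 25.00010222196579
3.8 [0.013 0.008]
3.85 [ 0.004 -0.003]
3.9 [-0.005 -0.013]
3.95 [-0.015 -0.023]
4.0 [-0.025 -0.032]
4.05 [-0.036 -0.041]
4.1 [-0.047 -0.049]
4.15 [-0.059 -0.057]
4.2 [-0.071 -0.064]
```

{"api": "step_arm", "payload": {"plan": [[-0.005, -0.005, 0, 0, 15], [-0.009, -0.01, 0, 0, 15], [-0.009, -0.01, 0, 0, 15]]}}

```text
time_s: 16.93
tcp_pos: [0.519, -0.1126, 0.0538]
eef_rot: [-180.0, -0.1, -168.3]
contact_force: [-2.4, -1.9, 2.6]
gripper_width: 0.0213
gripper_force: 25.0
```

{"api": "step_arm", "payload": {"plan": [[-0.005, -0.005, 0, 0, 15], [-0.01, -0.009, 0, 0, 15], [-0.01, -0.009, 0, 0, 15]]}}

```text
time_s: 17.18
tcp_pos: [0.5217, -0.1143, 0.0537]
eef_rot: [-180.0, -0.1, -168.3]
contact_force: [-4.7, -3.0, 5.6]
gripper_width: 0.0214
gripper_force: 25.0
```

```bash
python3 -c "
from h import *
swing(np.arange(3.9,4.3,.05))
c=cap('scene')[195:285,165:285,::-1]; s=cap('side')[165:225,165:245,::-1]; w=cap('wrist')[:,:,::-1]
o=np.zeros((600,800,3),np.uint8);o[:300,:400]=cv2.resize(c,(400,300));o[:300,400:]=cv2.resize(s,(400,300));o[300:,:400]=cv2.resize(w,(400,300));cv2.imwrite('pics/m9.png',o)"
```

```text
r 68.8 th 3.942405202917051 pull 2.4 radial 5.04 F [-4.72156379 -2.97411545  5.59356318] grip 25.00065565109253
3.9 [0.012 0.005]
3.95 [ 0.002 -0.005]
4.0 [-0.009 -0.014]
4.05 [-0.019 -0.023]
4.1 [-0.031 -0.032]
4.15 [-0.042 -0.039]
4.2 [-0.054 -0.046]
4.25 [-0.067 -0.053]
```

{"api": "step_arm", "payload": {"plan": [[-0.003, -0.006, 0, 0, 15], [-0.008, -0.011, 0, 0, 15], [-0.008, -0.011, 0, 0, 15], [-0.008, -0.011, 0, 0, 15]]}}

```text
time_s: 17.67
tcp_pos: [0.5249, -0.1163, 0.0537]
eef_rot: [-180.0, -0.0, -168.3]
contact_force: [-4.0, -0.9, 2.9]
gripper_width: 0.0213
gripper_force: 25.0
```

```bash
python3 -c "
from h import *
swing([4.0,4.05,4.1])"
```

```text
r 68.9 th 3.996346454892317 pull 3.11 radial 2.72 F [-4.04561098 -0.85857364  2.85076307] grip 25.000389218330383
4.0 [ 0.002 -0.004]
4.05 [-0.009 -0.013]
4.1 [-0.02  -0.021]
```

{"api": "step_arm", "payload": {"plan": [[-0.005, -0.005, 0, 0, 15], [-0.01, -0.01, 0, 0, 15], [-0.01, -0.01, 0, 0, 15], [-0.01, -0.01, 0, 0, 15]]}}

```text
time_s: 18.0
tcp_pos: [0.528, -0.1181, 0.0537]
eef_rot: [180.0, 0.0, -168.3]
contact_force: [-2.5, 1.0, 2.4]
gripper_width: 0.0212
gripper_force: 25.0
```

```bash
python3 -c "
from h import *
swing([4.05,4.1,4.15])"
```

```text
r 69.0 th 4.048739269665527 pull 2.69 radial 0.24 F [-2.51741733  0.96817572  2.37464319] grip 25.000320374965668
4.05 [ 0.002 -0.003]
4.1 [-0.009 -0.012]
4.15 [-0.021 -0.019]
```

{"api": "step_arm", "payload": {"plan": [[-0.005, -0.005, 0, 0, 15], [-0.011, -0.009, 0, 0, 15], [-0.011, -0.009, 0, 0, 15], [-0.011, -0.009, 0, 0, 15]]}}

```text
time_s: 18.33
tcp_pos: [0.5311, -0.1196, 0.0537]
eef_rot: [180.0, 0.0, -168.3]
contact_force: [-3.2, 2.4, 2.2]
gripper_width: 0.0212
gripper_force: 25.0
```

```bash
cat > avg.py <<'E'
from h import *
L=[]
for i in range(5):
    w=cap('wrist'); L.append(np.array(r.get_state()['contact_force']))
m=np.mean(L,0); g=fx(pose()[0])-[-27.5,0]; t=np.arctan2(g[1],g[0]); fw=F@m[:2]
print('avg',m.round(2),np.std(L,0).round(2),'pull',-(fw@[-np.sin(t),np.cos(t)]),'rad',fw@[np.cos(t),np.sin(t)]);swing([])
E
python3 avg.py
```

```text
avg [-2.39  3.22  0.97] [0.4  0.37 0.47] pull 3.4701119292385845 rad -2.0041772512964826
r 69.1 th 4.098453554171607 pull 3.69 radial -2.45 F [-2.41983083  3.71173791  0.24799862] grip 25.000131726264954
```

{"api": "step_arm", "payload": {"plan": [[-0.007, -0.004, 0, 0, 15], [-0.014, -0.009, 0, 0, 15], [-0.014, -0.009, 0, 0, 15], [-0.014, -0.009, 0, 0, 15]]}}

```text
time_s: 18.92
tcp_pos: [0.5348, -0.1211, 0.0538]
eef_rot: [180.0, -0.0, -168.3]
contact_force: [-3.3, 4.0, 0.9]
gripper_width: 0.0217
gripper_force: 25.0
```

```bash
python3 avg.py
```

```text
avg [-3.42  4.16  1.66] [0.45 0.64 0.31] pull 4.645175026099842 rad -2.7329716619442417
r 69.1 th 4.155273677438492 pull 5.02 radial -3.33 F [-3.56810401  4.85687103  2.13759421] grip 25.000171065330505
```

{"api": "step_arm", "payload": {"plan": [[0, 0, 0, 0, 25], [0, 0, 0, 0, 40], [0, 0, 0, 0, 55], [0, 0, 0, 0, 55], [0, 0, 0, 0, 55], [0, 0, -0.1, 0, 55], [0, 0, -0.25, 0, 55], [0.05, 0, -0.4, 0, 55], [0.05, 0, -0.55, 0, 55], [0.05, 0, -0.6, 0, 55], [0.05, 0, -0.6, 0, 55], [0.05, 0, -0.6, 0, 55]]}}

```text
time_s: 20.17
tcp_pos: [0.523, -0.1238, 0.2049]
eef_rot: [-180.0, 0.2, -168.3]
contact_force: [-0.2, -0.4, -0.6]
gripper_width: 0.055
gripper_force: 0.0
```

{"api": "step_arm", "payload": {"plan": [[-0.3, 0.2, 0, 0, 55], [-0.3, 0.2, 0, 0, 55], [-0.3, 0.2, 0, 0, 55], [-0.3, 0.2, 0, 0, 55], [-0.3, 0.2, 0, 0, 55], [-0.3, 0.2, 0, 0, 55], [-0.3, 0.2, 0, 0, 55]]}}

```text
time_s: 20.75
tcp_pos: [0.585, -0.0603, 0.2033]
eef_rot: [180.0, -0.1, -168.3]
contact_force: [0.2, -0.4, 0.1]
gripper_width: 0.0548
gripper_force: 0.0
```

```bash
python3 - <<'E'
from h import *
cap('wrist');cap('wrist');ps=pose(); w=cap('wrist')[:,:,::-1].copy(); print(ps[0],fx(ps[0]),r.get_state()['eef_rot'],r.get_state()['contact_force'])
hsv=cv2.cvtColor(w,cv2.COLOR_BGR2HSV)
br=((hsv[...,1]>140)&(hsv[...,2]>170)&(hsv[...,0]>18)&(hsv[...,0]<32)).astype(np.uint8);br[225:]=0
n,l,s,c=cv2.connectedComponentsWithStats(br)
for k in range(1,n):
    if s[k][4]>20: print('brass',s[k],c[k],fx(onz('wrist',c[k],.068,ps)))
wh=((hsv[...,1]<40)&(hsv[...,2]>170)).astype(np.uint8);n,l,s,c=cv2.connectedComponentsWithStats(wh)
for k in range(1,n):
    if 30<s[k][4]<110: print('screw',c[k],fx(onz('wrist',c[k],.014,ps)))
c1=cap('scene')[195:285,165:285,::-1]; s1=cap('side')[165:225,165:245,::-1]
o=np.zeros((600,800,3),np.uint8);o[:240,:400]=cv2.resize(c1,(400,240));o[:240,400:]=cv2.resize(s1,(400,240));o[240:,:480]=cv2.resize(w,(480,360));cv2.imwrite('pics/m10.png',o)
E
```

```text
[ 0.58525828 -0.06028231  0.20383022] [-2.15217679 -9.46215739] [ 1.79998183e+02  1.47695572e-02 -1.68307042e+02] [0.67172107 0.61404988 0.46679388]
brass [248 196  24  22 161] [259.68944099 206.28571429] [23.9288877   1.06729239]
screw [199.31578947  97.98245614] [-79.0244605  -62.29595944]
screw [318.05555556  98.80555556] [-78.04606112  64.03826777]
screw [222.6779661  224.40677966] [ 65.93932212 -41.10648304]
screw [205.38461538 234.25      ] [ 78.70640634 -62.27394065]
```

View pics/m10.png

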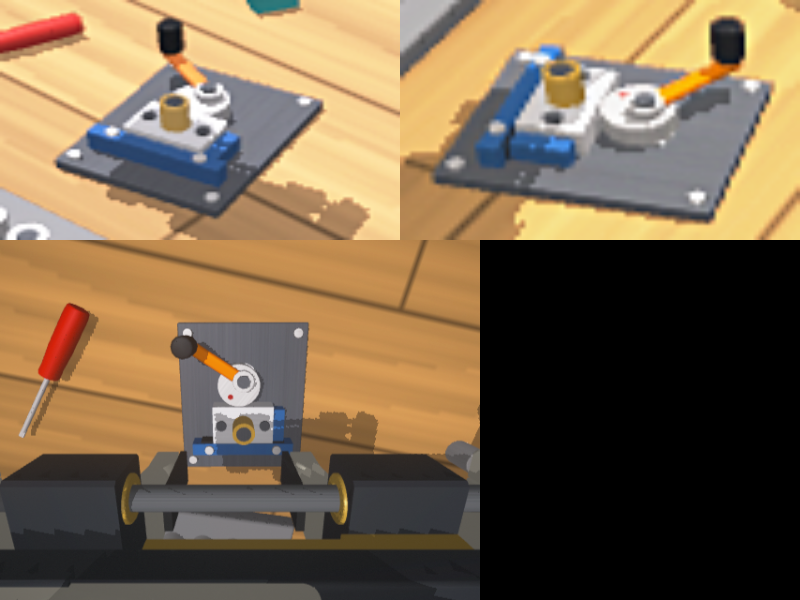

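The lever stays over with its lobe on the block. The port has moved from x = 22.7 to 23.9 mm, about 1.2 mm into the cushion, which corresponds to roughly 12 N. The block is still against the stop and the gripper is clear, so I hand in.

```bash
python3 -c "
from h import *
print(workorder.close_job())"
```

```text
the job is handed in; nothing more can be done
None
```

The block is clamped in the corner of the smaller fixture at an estimated 12 N, with the lever released and the gripper clear, and the job was handed in at about 21 s; the hand-in call gave no verdict.

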